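# Lock out the dust extractor's isolator

### The job

The dust extractor is about to have its filter changed, so isolate it: on the isolator with the yellow face, turn the red handle anticlockwise (seen from above) as far as it goes, from the green on mark to the white off ring. Then swing that isolator's steel lockout hasp out sideways as far as it goes, clear of the box, ready for a padlock, and let go. The isolator with the grey face and black handle feeds the climate cabinet: leave it switched on.

Things in the scene. Friction and masses are not known exactly. Their poses are not given: they have to be found in the camera images.
- yellow_isolator: The isolator with the yellow face and red handle: a grey box fixed to the table, 130 mm (x) x 190 mm (y), 54 mm high, lying face up, turned at most 0.35 rad. Origin: centre of its underside; x away from the robot, y left, z up. Red handle in the left half (axis at y +34 mm), steel hasp on the right. A like box with grey face and black handle stands beside it, on either side.
- yellow_isolator_handle (a joint): Angle of the red handle; grows anticlockwise seen from above. 0 = on (its white line points away from the robot, to the green mark), 1.571 rad = off (points left, to the white ring), a stop at each end. Starts between 0 and 0.3 rad, is stiff (friction about 0.2 N m), has no spring and stays where it is left.
- yellow_isolator_grip (a point): Grip point of the red handle on its vertical turning axis, 90 mm above the table. The handle is a straight bar 66 mm long, 14 mm wide, 34 mm high on a black disc of 56 mm diameter; the bar's top lies 11 mm above this point, the disc's upper face 23 mm below it. x along the bar to the end with the white line, y across the bar, z up; the frame turns with the handle.
- yellow_isolator_hasp (a joint): Angle of the steel lockout hasp, a flat holed strip (22 mm wide, 4 mm thick) on the box's right part that turns level about a brass pin near the front right corner. Grows clockwise seen from above. 0 = stowed, pointing away from the robot; 1.571 rad = swung out to the right, off the box; a stop at each end. Starts between 0 and 0.4 rad; about 1.2 N at the knob moves it; no spring, stays put.
- yellow_isolator_knob (a point): Grip point on the axis of the hasp's knob, an upright round post of dark steel, 14 mm in diameter, 34 mm high, at the hasp's free end. The point is 88 mm above the table, 10 mm below the knob's top, 24 mm above the strip. x points along the hasp away from its pin, z up; the pin's vertical axis lies 70 mm from this point along -x. The frame turns with the hasp.
- grey_isolator_handle (a joint): Angle of the black handle on the other isolator, of the same build but with a grey face: it feeds the climate cabinet and must stay on. 0 = on, 1.571 rad = off; it starts between 0 and 0.3 rad.

How it is judged:
By the outcome, as a careful person would: the job done as asked, in the order asked, and still so for the second after the job is handed in, with the robot touching nothing.
It also fails if it takes over 51 s, if anything falls off the work surface, if the arm or the gripper's body presses on something with over 40 N, if the wrist force passes 120 N, or if a joint passes its speed limit or range.

### The arm

A 6-joint arm with a two-finger parallel gripper is mounted at the origin on a cart in front of the work surface, level with it; the furniture and walls round the work are solid. World frame = base frame: x ahead of the robot, y to its left, z up, the work surface at z = 0. Lengths are in mm, angles in rad, forces in N, time in s.
With the tool pointing down it reaches from about 350 to 775 mm from the base axis. Payload 7.3 kg.
Tool frame: the origin (TCP) lies at the very end of the fingers, on their centre line; the grasp point (between the pads) lies 19 mm behind it (bot.tcp_to_grasp is the distance from the TCP to the grasp point, in mm); z points along the fingers, y is the direction in which the jaws open and shut (so a half turn about z gives the same grasp; the last joint's range is limited). The gripper opens to 92 mm and grips with 3 to 60 N. Pads are 19 mm wide; open, the fingers measure 130 mm over their backs; the gripper's body (75 mm by 190 mm) begins 47 mm behind the grasp point.
Start: joints at [-1.395, 0.342, 1.524, -0, 1.275, -0.146], TCP at [166.067, -498.063, 226.741] pointing down, gripper open.
Joint ranges: [-2.53, 2.53], [-0.77, 2.02], [0.04, 2.7], [-1, 4.14], [0.28, 2.66], [-3.11, 3.11]. Speed limits (rad/s): [2.57, 2.57, 3.14, 3.14, 3.14, 3.14].

### API

Orientations are given as [roll, pitch, yaw] about the fixed x, y, z axes, in that order (R = Rz(yaw) Ry(pitch) Rx(roll)).
In Python, from plant import bot gives the robot as it stands. The module is installed in compiled form; this text tells all that it offers.
- The arm moves only by the tool carry_out, never from a script. Its argument "motion" is a list of rows, each a list of 5 numbers: the closure, from 0 (fully open) to 1 (shut), then the shift along the tool's x, y, z in mm, then the turn about the tool's z in degrees. In form: [[claw, dx, dy, dz, spin], ...]. A call has 1 to 10 rows; each row is the pose to reach, as a shift and turn from the pose measured when the call began, along the tool's axes at that moment; what a row does not reach only later rows make up. A row lasts 1/8 s, in which the tool goes at most 62.5 mm and 10.7 degrees, less where a joint would pass 70% of its speed; a pose out of reach is approached as far as the arm can. A call with a gripper value outside its range is refused whole. The fingers move at their own pace and stop on an object; the grip force is fixed at half the most. Time passes only in rows, so rows that repeat a pose let the fingers close. It gives the time, the measured TCP pose, the force and the opening at its end, in the units of the state.
- bot.get_obs(): the state, without advancing time (a new reading comes with each control period).
- bot.capture(name): name is "scene" or "top" or "wrist"; returns a dict with "color" (400x640x3 uint8, red, green, blue), "depth" (400x640 float32, mm along the optical axis (not along the pixel's ray), 0 where there is no reading), "K" (3x3 intrinsics, pixels), "camera_from_world" (4x4, takes a point from world to camera coordinates). Camera axes: x right, y down, z forward; pixel columns grow to the right and rows downward; lengths in mm; the calibration is good to about 2 mm. A picture is of the moment at which its call begins.
- bot.close_job(): hands the job in, once; it reports no verdict.
The state is a dict: "time": time; "joint_positions": joint angles; "dq": joint speeds; "tau": joint torques, N m; "tool_pos": TCP position; "tcp_rot": TCP orientation; "contact_force": force on the tool from outside, world axes, zero at the start; "moment": the same for the moment, N m; "grip_width": finger opening in mm.
Only numpy, scipy, OpenCV 4.12 (cv2) and the standard library are available. Lean on these libraries where they do the work, as an engineer would, in place of code of your own. Each camera call takes 0.05 s, during which the arm holds its last target.

## Working session

There is one attempt and no reset: what is moved stays moved. The work goes in short steps, Python scripts to look and compute and a tool call to move; the robot and the scene stay as the last step left them, time stands still between calls to the robot, and variables do not carry over. Pictures are saved under pics/ and viewed, and the job is handed in when it is done.

Besides the shell and the picture viewer there is one more tool, called after "Emit:" in YAML: its name, and indented under it one key for each argument. carry_out: Moves the arm, as the interface text tells. Its arguments: {"type":"object","properties":{"motion":{"type":"array","items":{"type":"array","items":{"type":"number"}}}},"required":["motion"]}

```bash
mkdir -p pics; python3 - <<'E'
from plant import bot
import cv2,numpy as np
o=bot.get_obs();print(o)
for n in("top","scene"):
    c=bot.capture(n);cv2.imwrite(f"pics/{n}0.png",c["color"][:,:,::-1]);np.savez(f"{n}0.npz",**c);print(c["K"],c["camera_from_world"])
E
```

```text
{'time': 0.0, 'joint_positions': array([-1.39500303e+00,  3.42691585e-01,  1.52499112e+00,  8.02763960e-07,
        1.27539537e+00, -1.45977866e-01]), 'dq': array([ 3.80810499e-04,  1.84163385e-05,  1.61418921e-03, -3.84715364e-04,
       -6.55358839e-06, -1.61088604e-03]), 'tau': array([-6.98807835e-04, -4.31240594e+01, -2.44225109e+01,  7.16436398e-02,
        5.57876111e-02, -1.11651493e-04]), 'tool_pos': array([ 165.99248523, -497.6519606 ,  226.0701608 ]), 'tcp_rot': array([-3.14012315e+00, -2.16827941e-04,  3.21770766e-01]), 'contact_force': array([ 0.1209983 , -0.25037291, -0.14478065]), 'moment': array([ 0.04603719,  0.00652465, -0.01593247]), 'grip_width': 91.87717291074173}
[[487.10669334   0.         323.84486567]
 [  0.         487.10669334 206.60234522]
 [  0.           0.           1.        ]] [[ 7.64472426e-03 -9.99963892e-01 -3.71114138e-03 -4.10279356e+01]
 [-9.91500477e-01 -7.09789231e-03 -1.29909288e-01  5.58121238e+02]
 [ 1.29878256e-01  4.67271914e-03 -9.91518938e-01  1.12326143e+03]
 [ 0.00000000e+00  0.00000000e+00  0.00000000e+00  1.00000000e+00]]
[[491.63436326   0.         318.68339447]
 [  0.         491.63436326 202.12705382]
 [  0.           0.           1.        ]] [[-7.20510305e-01 -6.93443561e-01  9.63678246e-04  3.69684408e+02]
 [-4.17113085e-01  4.32282976e-01 -7.99467387e-01  3.04325317e+02]
 [ 5.53968930e-01 -5.76426454e-01 -6.00708722e-01  9.04355542e+02]
 [ 0.00000000e+00  0.00000000e+00  0.00000000e+00  1.00000000e+00]]
```

View pics/top0.png

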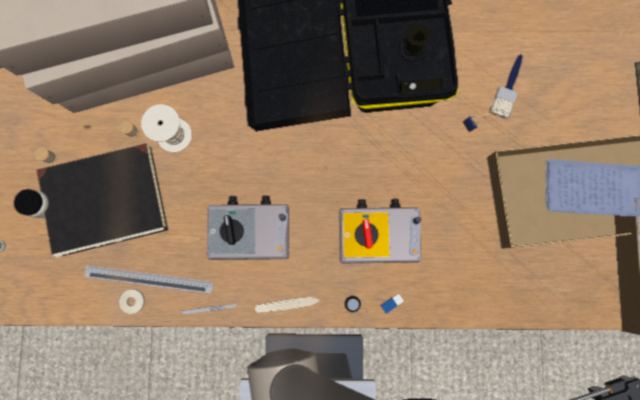

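View pics/scene0.png

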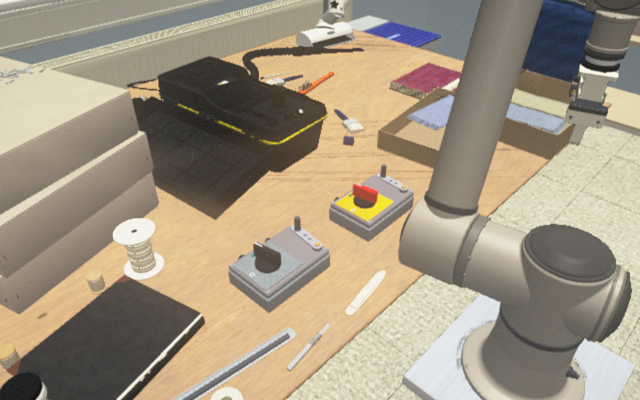

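The yellow isolator is at about (380,235) in the top view, with its red handle at (367,233) and its knob at (416,220). The grey one is to its left at (248,232). Next I'll zoom in and measure.

```bash
cat > h.py <<'E'
import numpy as np,cv2
def ray(c,u,v,z):
    K=c["K"];T=c["camera_from_world"];R=T[:3,:3];t=T[:3,3]
    o=-R.T@t; d=R.T@np.linalg.inv(K)@np.array([u,v,1.0])
    return o+d*(z-o[2])/d[2]
def proj(c,p):
    T=c["camera_from_world"];q=T[:3,:3]@np.asarray(p,float)+T[:3,3];q=c["K"]@q;return q[:2]/q[2]
def cloud(c):
    d=c["depth"];v,u=np.nonzero(d>0);z=d[v,u];K=c["K"];T=c["camera_from_world"]
    p=np.stack([(u-K[0,2])*z/K[0,0],(v-K[1,2])*z/K[1,1],z],1)
    return u,v,(p-T[:3,3])@T[:3,:3]
E
python3 - <<'E'
import numpy as np,cv2
from h import *
for n,(a,b,w,h) in {"top":(330,190,100,80),"scene":(320,155,105,85)}.items():
    c=np.load(n+"0.npz");im=c["color"][b:b+h,a:a+w,::-1]
    cv2.imwrite(f"pics/{n}z.png",cv2.resize(im,None,fx=7,fy=7,interpolation=cv2.INTER_CUBIC))
    u,v,P=cloud(c);col=c["color"][v,u].astype(int)
    near=(u>=a)&(u<a+w)&(v>=b)&(v<b+h)
    red=near&(col[:,0]>130)&(col[:,1]<60)&(col[:,2]<60)
    print(n,"red",red.sum(),P[red].mean(0),P[red,2].min(),P[red,2].max())
    r=red&(P[:,2]>95); q=P[r]
    if r.sum()>4:
        rc=cv2.minAreaRect(q[:,:2].astype(np.float32));print("redtop",q.mean(0),rc)
    yl=near&(col[:,0]>180)&(col[:,1]>130)&(col[:,2]<80)
    print("yel",cv2.minAreaRect(P[yl][:,:2].astype(np.float32)),P[yl][:,2].mean())
    bx=near&(P[:,2]>40)&(P[:,2]<70)
    print("box",cv2.minAreaRect(P[bx][:,:2].astype(np.float32)))
    hi=near&(P[:,2]>85)&~red&(col.max(1)<120)
    print("hi",np.c_[u[hi],v[hi],P[hi].round()][:40])
E
```

```text
top red 139 [ 485.20553412 -135.86452429   96.98857682] 64.73595995067387 105.45047557170942
redtop [ 484.47566696 -134.67702039  100.83995832] ((489.6824035644531, -134.52391052246094), (58.8286018371582, 13.281359672546387), 8.345732688903809)
yel ((491.94000244140625, -164.5562286376953), (100.59744262695312, 161.48760986328125), 0.6062238216400146) 56.63368213665986
box ((491.9057922363281, -167.34744262695312), (127.51164245605469, 188.14389038085938), 1.258170247077942)
hi [[ 416.  217.  528. -244.   98.]
 [ 417.  217.  528. -247.   97.]
 [ 418.  217.  528. -248.  100.]
 [ 419.  217.  528. -251.   99.]
 [ 415.  218.  526. -242.   96.]
 [ 416.  218.  526. -244.   97.]
 [ 417.  218.  526. -247.   97.]
 [ 418.  218.  526. -249.   96.]
 [ 419.  218.  526. -250.  102.]
 [ 420.  218.  526. -253.   98.]
 [ 414.  219.  525. -242.   86.]
 [ 415.  219.  524. -242.   96.]
 [ 416.  219.  524. -245.   95.]
 [ 417.  219.  524. -247.   97.]
 [ 418.  219.  524. -249.   96.]
 [ 419.  219.  524. -251.   98.]
 [ 420.  219.  524. -253.   99.]
 [ 415.  220.  522. -242.   95.]
 [ 416.  220.  522. -2
[... 191 characters left out ...]
519. -244.   96.]
 [ 417.  221.  519. -246.   97.]
 [ 418.  221.  519. -248.   99.]
 [ 419.  221.  519. -251.   99.]
 [ 416.  222.  518. -245.   92.]
 [ 417.  222.  518. -247.   93.]
 [ 418.  222.  518. -249.   93.]
 [ 363.  228.  503. -126.   93.]
 [ 363.  229.  501. -126.   91.]
 [ 363.  230.  499. -126.   86.]
 [ 364.  234.  489. -128.   97.]
 [ 364.  235.  487. -127.   97.]
 [ 364.  236.  485. -128.   91.]
 [ 364.  237.  483. -128.   89.]
 [ 365.  241.  474. -130.   94.]
 [ 365.  242.  472. -130.   92.]]<stdin>:9: RuntimeWarning: Mean of empty slice.
  ret = um.true_divide(
Traceback (most recent call last):
ValueError: zero-size array to reduction operation minimum which has no identity
```

```bash
ls pics
```

```text
scene0.png
scenez.png
top0.png
topz.png
```

View pics/topz.png

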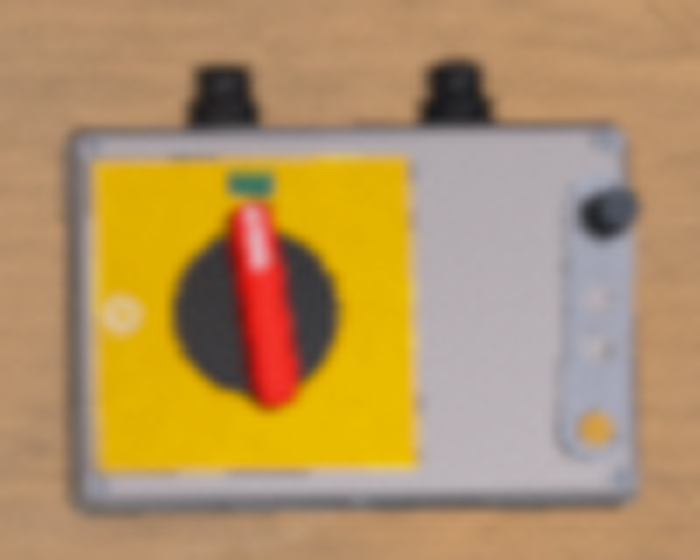

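View pics/scenez.png

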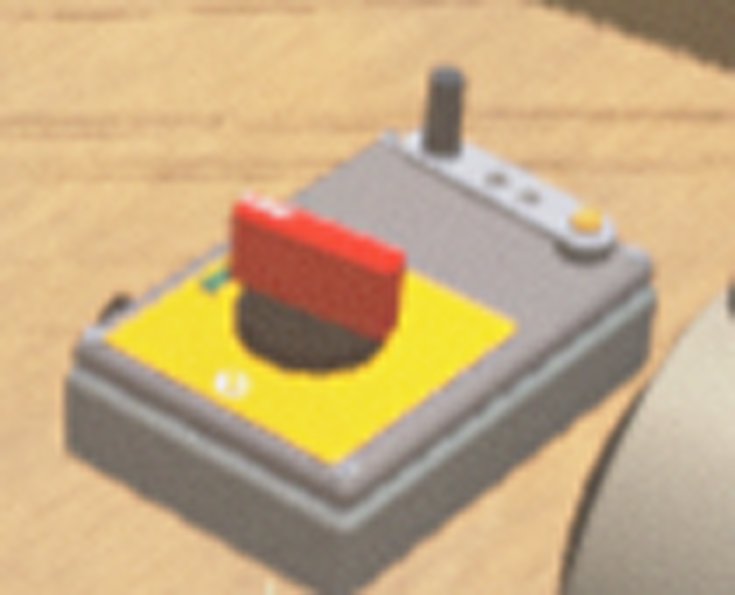

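```bash
python3 - <<'E'
import numpy as np
from h import *
c=np.load("top0.npz")
f=lambda x,y,z:ray(c,330+x/7-.43,190+y/7-.43,z)
a=f(252,203,101);b=f(277,405,101);print("bar",a,b,(a+b)/2,np.linalg.norm(a-b),np.degrees(np.arctan2(*(a-b)[1::-1])))
d=f(256,312,67);print("disc",d)
k=f(612,208,98);p=f(595,428,64);print("knob",k,"pin",p,np.linalg.norm((k-p)[:2]),np.degrees(np.arctan2(*(k-p)[1::-1])))
for q in[(95,158),(410,158),(97,467),(418,467)]:print("yel",f(*q,56))
E
```

```text
bar [ 523.58659373 -130.81688141  101.        ] [ 459.19405682 -138.52390169  101.        ] [ 491.39032527 -134.67039155  101.        ] 64.85211616520083 6.825155786313573
disc [ 491.22881278 -134.77822804   67.        ]
knob [ 523.13192695 -246.4032917    98.        ] pin [ 454.20366927 -245.96711919   64.        ] 68.92963769479718 -0.3625582787305088
yel [543.10625268 -82.16395235  56.        ]
yel [ 543.86290338 -187.23095214   56.        ]
yel [440.48185608 -83.07995342  56.        ]
yel [ 441.27954896 -188.89310439   56.        ]
```

```bash
cat >> h.py <<'E'
from scipy.spatial.transform import Rotation as Ro
def go(o,p,yawdeg):
    R=Ro.from_euler("xyz",o["tcp_rot"])
    d=R.inv().apply(np.array(p)-o["tool_pos"])
    y=np.degrees(o["tcp_rot"][2])
    print("shift",d.round(1),"spin",round((y-yawdeg+180)%360-180,1))
E
python3 - <<'E'
from plant import bot
from h import *
go(bot.get_obs(),(491.3,-134.7,150),6.8)
E
```

```text
shift [ 423.4 -241.3   76.5] spin 11.6
```

Emit:
carry_out:
  motion:
    - [0,42,-24,8,2]
    - [0,90,-51,16,5]
    - [0,138,-79,25,7]
    - [0,186,-106,34,9]
    - [0,234,-133,42,11.6]
    - [0,282,-161,51,11.6]
    - [0,330,-188,60,11.6]
    - [0,378,-215,68,11.6]
    - [0,423,-241,76,11.6]
    - [0,423,-241,76,11.6]

```text
time: 1.35
tool_pos: [492.1, -132.3, 149.5]
tcp_rot: [-3.139, 0.001, 0.124]
contact_force: [0.1, -0.7, 0.1]
grip_width: 91.6
```

```bash
python3 - <<'E'
from plant import bot
from h import *
o=bot.get_obs();print(o["time"],o["tool_pos"],np.degrees(o["tcp_rot"]),o["joint_positions"])
go(o,(491.3,-134.7,74),6.8)
for n in("wrist",):
    c=bot.capture(n);cv2.imwrite(f"pics/{n}1.png",c["color"][:,:,::-1]);np.savez(f"{n}1.npz",**c)
    print(proj(c,(491.3,-134.7,101)),proj(c,(523.6,-130.8,101)))
E
```

```text
1.35 [ 492.13869633 -132.31286529  149.48290857] [-1.79848140e+02  7.19876375e-02  7.11221949e+00] [-0.41415681  0.39294525  1.67836609  0.00185715  1.07271958  1.03162031]
shift [-1.   2.5 75.5] spin 0.3
[322.00526092 222.01535407] [322.36099545 179.3298145 ]
```

View pics/wrist1.png

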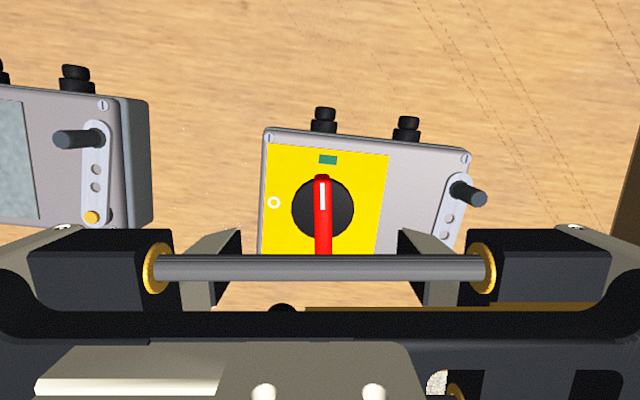

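The bar's tip is at (322,178) and its centre line is on column 322. That matches the prediction, so I'll descend and grip.

Emit:
carry_out:
  motion:
    - [0,-1,2,30,0]
    - [0,-1,2,60,0]
    - [0,-1,2,75,0]
    - [0,-1,2,75,0]
    - [0.5,-1,2,75,0]
    - [1,-1,2,75,0]
    - [1,-1,2,75,0]
    - [1,-1,2,75,0]
    - [1,-1,2,75,0]
    - [1,-1,2,75,0]

```text
time: 2.65
tool_pos: [490.3, -135.7, 74.8]
tcp_rot: [-3.14, 0.002, 0.123]
contact_force: [-0.2, 0.0, -0.0]
grip_width: 36.4
```

```bash
python3 - <<'E'
from plant import bot
from h import *
o=bot.get_obs();print(o)
go(o,(491.3,-134.7,74),90.5)
E
```

```text
{'time': 2.65, 'joint_positions': array([-4.21351632e-01,  4.92135806e-01,  1.76367012e+00,  1.13721706e-03,
        8.88233054e-01,  1.02594615e+00]), 'dq': array([-4.89538488e-04,  1.45901382e-03, -9.99190458e-05, -7.65375885e-04,
       -1.84904859e-03,  2.92265682e-04]), 'tau': array([ 4.53588131e-03, -4.49096453e+01, -1.85825890e+01,  6.02678885e-02,
       -3.82489886e-02, -2.10499261e-04]), 'tool_pos': array([ 490.32580491, -135.73120846,   74.77143409]), 'tcp_rot': array([-3.13957142e+00,  1.63593700e-03,  1.22781785e-01]), 'contact_force': array([-0.23271119,  0.03589693, -0.01777071]), 'moment': array([0.04020444, 0.0076863 , 0.01482383]), 'grip_width': 36.41098209041987}
shift [ 1.1 -0.9  0.8] spin -83.5
```

Not closed yet, so I'll wait.

Emit:
carry_out:
  motion:
    - [1,0.5,-0.5,0,0]
    - [1,0.5,-0.5,0,0]
    - [1,0.5,-0.5,0,0]
    - [1,0.5,-0.5,0,0]
    - [1,0.5,-0.5,0,0]
    - [1,0.5,-0.5,0,0]

```text
time: 3.4
tool_pos: [490.7, -135.1, 74.8]
tcp_rot: [-3.139, 0.002, 0.123]
contact_force: [0.5, 0.9, -0.7]
grip_width: 13.5
```

Emit:
carry_out:
  motion:
    - [1,0,0,0,-4]
    - [1,0,0,0,-11]
    - [1,0,0,0,-18]
    - [1,0,0,0,-25]
    - [1,0,0,0,-32]
    - [1,0,0,0,-39]
    - [1,0,0,0,-46]
    - [1,0,0,0,-53]
    - [1,0,0,0,-60]
    - [1,0,0,0,-60]

```text
time: 4.65
tool_pos: [490.1, -134.2, 74.7]
tcp_rot: [-3.137, -0.002, 1.171]
contact_force: [-1.9, 4.4, 3.0]
grip_width: 14.0
```

```bash
python3 - <<'E'
from plant import bot
from h import *
o=bot.get_obs();print(o)
go(o,(491.0,-134.9,74.5),90.5)
E
```

```text
{'time': 4.65, 'joint_positions': array([-0.41934293,  0.4921272 ,  1.76387678,  0.00243528,  0.89013052,
       -0.02112712]), 'dq': array([ 0.00060416, -0.000579  ,  0.00153564, -0.00249037, -0.00124508,
        0.0343217 ]), 'tau': array([ -2.41681941, -43.73353958, -19.68755722,  -0.64248635,
        -0.88934988,  -0.31994772]), 'tool_pos': array([ 490.0663567 , -134.15746731,   74.72387804]), 'tcp_rot': array([-3.13709020e+00, -1.98116509e-03,  1.17103922e+00]), 'contact_force': array([-1.92764634,  4.40051278,  2.95548612]), 'moment': array([0.60040836, 0.1374689 , 0.16910693]), 'grip_width': 14.036556945270936}
shift [-0.3  1.2  0.2] spin -23.4
```

Emit:
carry_out:
  motion:
    - [1,0,0.8,0,-5]
    - [1,0,0.8,0,-10]
    - [1,0,0.8,0,-15]
    - [1,0,0.8,0,-20]
    - [1,0,0.8,0,-23]
    - [1,0,0.8,0,-25]
    - [1,0,0.8,0,-26]
    - [1,0,0.8,0,-26]

```text
time: 5.65
tool_pos: [489.6, -133.9, 74.7]
tcp_rot: [-3.136, -0.005, 1.623]
contact_force: [-4.1, 1.9, 3.6]
grip_width: 14.1
```

```bash
python3 - <<'E'
from plant import bot
from h import *
o=bot.get_obs();print(np.degrees(o["tcp_rot"]),o["moment"],o["contact_force"])
E
```

```text
[-179.68702727   -0.31295842   92.99089664] [ 0.30946206  0.50936565 -0.66897777] [-4.07194935  1.90265591  3.64646698]
```

Emit:
carry_out:
  motion:
    - [0,0,0,0,0]
    - [0,0,0,0,0]
    - [0,0,0,0,0]
    - [0,0,0,0,0]
    - [0,0,0,0,0]
    - [0,0,0,0,0]
    - [0,0,0,-30,0]
    - [0,0,0,-60,0]
    - [0,0,0,-85,0]
    - [0,0,0,-85,0]

```text
time: 6.9
tool_pos: [491.1, -134.8, 161.3]
tcp_rot: [-3.14, -0.004, 1.623]
contact_force: [0.2, 0.2, -0.6]
grip_width: 91.4
```

```bash
python3 - <<'E'
from plant import bot
from h import *
o=bot.get_obs();print(np.degrees(o["tcp_rot"]),o["moment"],o["contact_force"],o["grip_width"])
c=bot.capture("scene");cv2.imwrite("pics/s2.png",cv2.resize(c["color"][155:240,320:425,::-1],None,fx=7,fy=7,interpolation=cv2.INTER_CUBIC))
c=bot.capture("wrist");cv2.imwrite("pics/w2.png",c["color"][:,:,::-1]);np.savez("w2.npz",**c)
print([proj(c,p) for p in((491.3,-134.7,101),(491,-101.7,101),(491,-167,101),(523,-246.4,98))])
E
```

```text
[-179.89866349   -0.20383991   92.99591103] [-0.05740838 -0.13393247 -0.00105874] [ 0.18670653  0.15408742 -0.60936427] 91.37955780962716
[array([319.10399967, 216.07420514]), array([321.0468365 , 174.47208368]), array([316.60568555, 253.93376397]), array([347.8309302 , 336.21416527])]
```

View pics/s2.png

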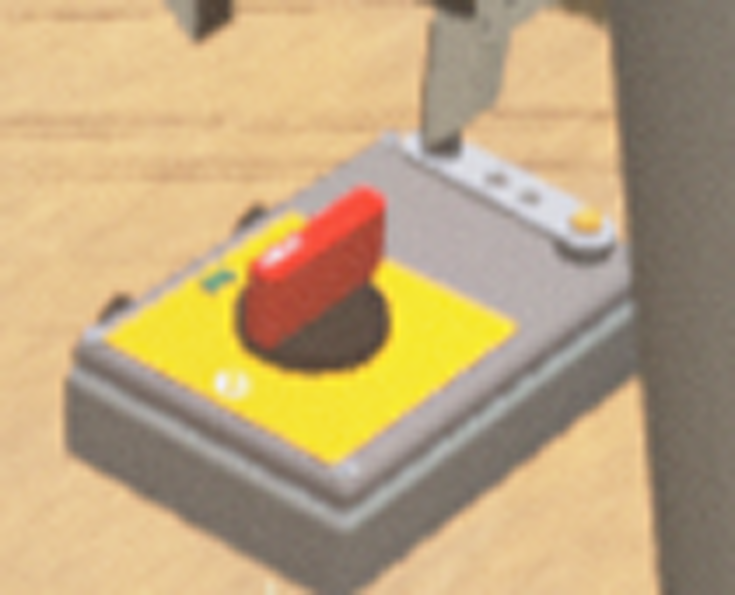

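View pics/w2.png

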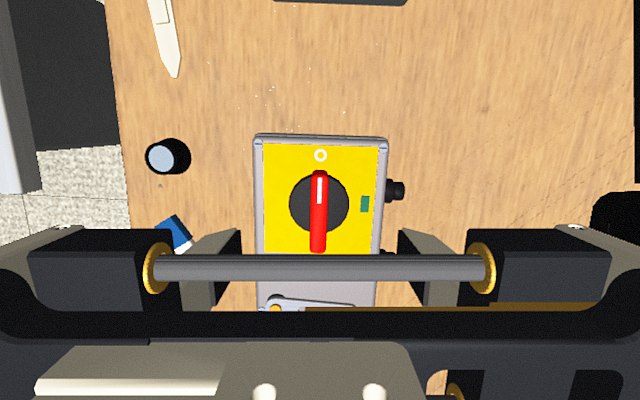

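```bash
python3 - <<'E'
from h import *
c=np.load("w2.npz");im=c["color"].astype(int)
m=((im[...,0]>140)&(im[...,1]<70)&(im[...,2]<70)).astype(np.uint8);m[:,:300]=0;m[:,340:]=0
# row-wise center of bar top
def line(rows,f):
    P=[]
    for v in rows:
        u=f(v)
        if u is not None:P.append((u,v))
    return P
def cen(v):
    u=np.nonzero(m[v])[0];return (u.min()+u.max())/2 if len(u)>4 else None
B=np.array([ray(c,u,v,101) for u,v in line(range(178,245),cen)])
vx,vy,x0,y0=cv2.fitLine(B[:,:2].astype(np.float32),cv2.DIST_HUBER,0,.01,.01).ravel();print("bar",np.degrees(np.arctan2(vy,vx)))
y=(im[...,0]>180)&(im[...,1]>130)&(im[...,2]<80)
for g in(np.min,np.max):
    E=np.array([ray(c,g(np.nonzero(y[v,250:400])[0])+250,v,56) for v in range(150,225)])
    vx,vy,_,_=cv2.fitLine(E[:,:2].astype(np.float32),cv2.DIST_HUBER,0,.01,.01).ravel();print("edge",np.degrees(np.arctan2(vy,vx)))
E
```

```text
bar -88.53254
edge -89.65209
edge -88.87722
```

The handle is at the off stop: bar at 91.5°, box edges at 90.4–91.1°, and the white line points to the ring at (320,155). Next is the hasp.

```bash
python3 - <<'E'
from plant import bot
from h import *
go(bot.get_obs(),(523,-246.4,150),0)
E
```

```text
shift [-113.9   27.4    8.2] spin 93.0
```

Emit:
carry_out:
  motion:
    - [0,-12,3,0,9]
    - [0,-25,6,0,18]
    - [0,-38,9,1,28]
    - [0,-50,12,2,38]
    - [0,-63,15,3,48]
    - [0,-76,18,5,58]
    - [0,-90,21,6,68]
    - [0,-102,24,7,78]
    - [0,-114,27,8,86]
    - [0,-114,27,8,93]

```text
time: 8.25
tool_pos: [522.0, -247.0, 148.1]
tcp_rot: [-3.135, 0.009, -0.005]
contact_force: [0.4, -0.2, -0.2]
grip_width: 91.6
```

```bash
python3 - <<'E'
from plant import bot
from h import *
o=bot.get_obs();print(o["tool_pos"],np.degrees(o["tcp_rot"]),o["joint_positions"][5])
c=bot.capture("wrist");cv2.imwrite("pics/w3.png",c["color"][:,:,::-1]);np.savez("w3.npz",**c)
print([proj(c,p) for p in((523,-246.4,98),(523,-246.4,64),(454,-246,64))])
c=bot.capture("top");cv2.imwrite("pics/t3.png",c["color"][:,:,::-1])
E
```

```text
[ 521.97116331 -246.96331861  148.11897709] [-179.60168601    0.51762277   -0.29458925] 1.0003736346116412
[array([318.67424923, 218.09006744]), array([319.00029714, 205.62609603]), array([318.86164475, 276.77166804])]
```

View pics/w3.png

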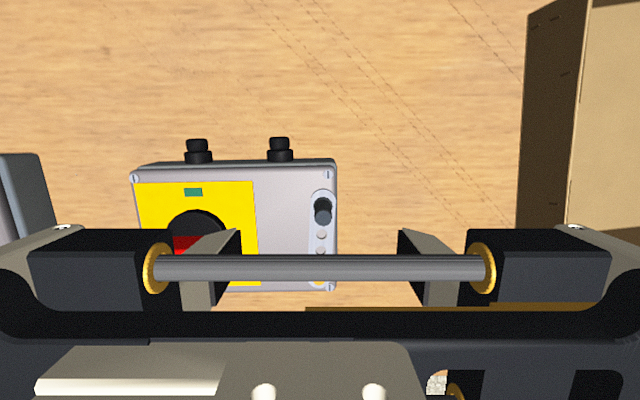

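The knob's top is at about (323,213) and its strip at (320,222), in line between the fingers. I'll descend and grip.

Emit:
carry_out:
  motion:
    - [0.3,1,1.5,30,0]
    - [0.3,1,1.5,60,0]
    - [0.3,1,1.5,75,0]
    - [0.6,1,1.5,75,0]
    - [1,1,1.5,75,0]
    - [1,1,1.5,75,0]
    - [1,1,1.5,75,0]
    - [1,1,1.5,75,0]
    - [1,1,1.5,75,0]
    - [1,1,1.5,75,0]

```text
time: 9.6
tool_pos: [522.5, -247.6, 73.7]
tcp_rot: [-3.135, 0.008, -0.001]
contact_force: [1.2, -0.4, 0.8]
grip_width: 13.1
```

Emit:
carry_out:
  motion:
    - [1,1,0,0,0]
    - [1,1,0,0,0]
    - [1,1,0,0,0]
    - [1,1,0,0,0]

```text
time: 10.1
tool_pos: [522.6, -247.6, 73.6]
tcp_rot: [-3.135, 0.01, -0.001]
contact_force: [-5.0, -1.2, 3.7]
grip_width: 13.1
```

```bash
python3 - <<'E'
from plant import bot
from h import *
o=bot.get_obs();print(o["tool_pos"],np.degrees(o["tcp_rot"]),o["contact_force"],o["moment"],o["grip_width"])
R=Ro.from_euler("xyz",o["tcp_rot"])
K=o["tool_pos"];C=np.array([454.5,-246.5+0,K[2]]);r0=K-C;print(np.hypot(*r0[:2]))
a0=np.degrees(np.arctan2(r0[1],r0[0]))
for a in range(0,101,8):
    t=np.radians(a0-a);p=C+70*np.array([np.cos(t),np.sin(t),0])
    print(a,R.inv().apply(p-K).round(1))
E
```

```text
[ 522.58854587 -247.61687714   73.63235781] [-1.79610863e+02  5.77661044e-01 -6.66993986e-02] [-4.97038878 -1.16066885  3.70496549] [-0.24587475  0.85691051  0.03836383] 13.052557299482826
68.09770548784529
0 [ 1.9  0.  -0. ]
8 [ 1.1  9.8 -0.1]
16 [-1.1 19.3 -0.1]
24 [-4.6 28.4 -0.1]
32 [-9.3 37.  -0.2]
40 [-15.2  44.8  -0.2]
48 [-22.   51.7  -0.1]
56 [-29.8  57.6  -0.1]
64 [-38.4  62.3  -0. ]
72 [-47.5  65.9   0. ]
80 [-57.   68.1   0.1]
88 [-66.7  69.    0.2]
96 [-76.5  68.5   0.3]
```

Emit:
carry_out:
  motion:
    - [1,-0.2,5,0,4]
    - [1,-1.5,14,0,12]
    - [1,-4,24,0,20]
    - [1,-8,33,0,28]
    - [1,-13,41,0,36]
    - [1,-20,49,0,44]
    - [1,-27,55,0,52]
    - [1,-35,61,0,60]
    - [1,-44,65,0,68]
    - [1,-44,65,0,68]

```text
time: 11.35
tool_pos: [477.6, -311.9, 73.6]
tcp_rot: [3.134, 0.012, -1.188]
contact_force: [-5.2, 3.8, 4.8]
grip_width: 12.7
```

```bash
python3 - <<'E'
from plant import bot
from h import *
o=bot.get_obs();print(o["tool_pos"],np.degrees(o["tcp_rot"]),o["contact_force"],o["moment"],o["grip_width"])
R=Ro.from_euler("xyz",o["tcp_rot"])
K=o["tool_pos"];C=np.array([453,-246.8,K[2]]);d=K-C;a0=np.degrees(np.arctan2(-d[1],d[0]));print(np.hypot(*d[:2]),a0)
for a in (74,80,86,90,94,98):
    t=np.radians(-a);print(a,R.inv().apply(C+70*np.array([np.cos(t),np.sin(t),0])-K).round(1))
E
```

```text
[ 477.64071679 -311.8935456    73.58388456] [179.57400307   0.703339   -68.08020455] [-5.24510962  3.7569482   4.80585323] [0.7112381  0.5243171  0.11080038] 12.735427527228182
69.6012543161459 69.26618245193394
74 [0.  5.8 0. ]
80 [-1.1 13.   0.1]
86 [-3.  20.1  0.2]
90 [-4.6 24.7  0.2]
94 [-6.6 29.2  0.3]
98 [-8.9 33.5  0.4]
```

Emit:
carry_out:
  motion:
    - [1,0,6,0,5]
    - [1,-1,13,0,11]
    - [1,-3,20,0,17]
    - [1,-4,24,0,21]
    - [1,-6,27,0,23]
    - [1,-6,27,0,23]

```text
time: 12.1
tool_pos: [452.7, -316.6, 73.9]
tcp_rot: [3.135, 0.007, -1.588]
contact_force: [6.5, 2.2, -3.8]
grip_width: 13.1
```

```bash
python3 - <<'E'
from plant import bot
from h import *
o=bot.get_obs();print(o["tool_pos"],np.degrees(o["tcp_rot"]),o["contact_force"],o["moment"],o["grip_width"])
K=o["tool_pos"];C=np.array([453,-246.8,K[2]]);d=K-C;print(np.degrees(np.arctan2(-d[1],d[0])))
E
```

```text
[ 452.74458219 -316.55579489   73.89072993] [179.60871698   0.40649663 -90.97674393] [ 6.49451776  2.24723723 -3.81382046] [ 0.30110289 -1.30082357  0.20970274] 13.085198791333612
90.20979328427562
```

Emit:
carry_out:
  motion:
    - [1,0,3,0,0]
    - [1,0,4,0,0]
    - [1,0,4,0,0]

```text
time: 12.48
tool_pos: [452.7, -316.6, 74.0]
tcp_rot: [-3.141, 0.005, -1.586]
contact_force: [13.2, 1.9, -6.3]
grip_width: 12.9
```

Firm stop: force rose to 13 N with no movement. I'll release and rise.

Emit:
carry_out:
  motion:
    - [0.6,0,0,0,0]
    - [0.6,0,0,0,0]
    - [0.6,0,0,0,0]
    - [0.6,0,0,0,0]
    - [0.6,0,0,0,0]
    - [0.6,0,0,-30,0]
    - [0.6,0,0,-70,0]
    - [0.6,-20,0,-120,0]
    - [0.6,-20,0,-150,0]
    - [0.6,-20,0,-150,0]

```text
time: 13.72
tool_pos: [453.8, -298.1, 226.7]
tcp_rot: [-3.137, 0.002, -1.585]
contact_force: [0.0, -0.6, 0.4]
grip_width: 36.6
```

Emit:
carry_out:
  motion:
    - [0.6,-50,0,0,0]
    - [0.6,100,0,0,0]
    - [0.6,150,0,0,0]
    - [0.6,150,0,0,0]

```text
time: 14.22
tool_pos: [451.5, -436.7, 225.0]
tcp_rot: [-3.138, 0.003, -1.584]
contact_force: [0.6, -0.5, -0.1]
grip_width: 36.9
```

```bash
python3 - <<'E'
from plant import bot
from h import *
o=bot.get_obs();print(o["time"],o["tool_pos"],o["contact_force"],o["grip_width"])
c=bot.capture("top");np.savez("t4.npz",**c);cv2.imwrite("pics/t4.png",cv2.resize(c["color"][180:290,200:460,::-1],None,fx=3,fy=3,interpolation=cv2.INTER_CUBIC))
c=bot.capture("scene");cv2.imwrite("pics/s4.png",c["color"][:,:,::-1])
E
```

```text
14.225 [ 451.53953643 -436.72271993  225.01489734] [ 0.63548728 -0.49469205 -0.08433757] 36.945358636821496
```

View pics/t4.png

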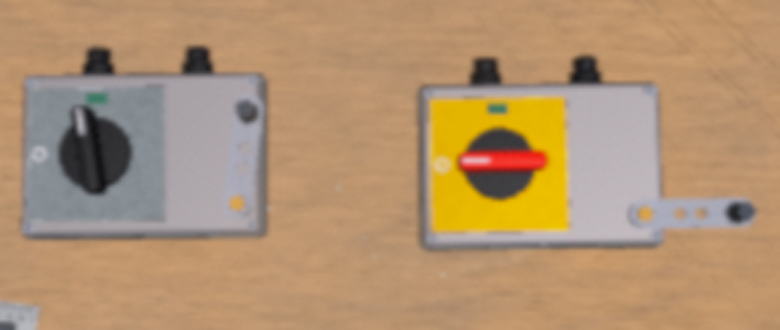

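View pics/s4.png

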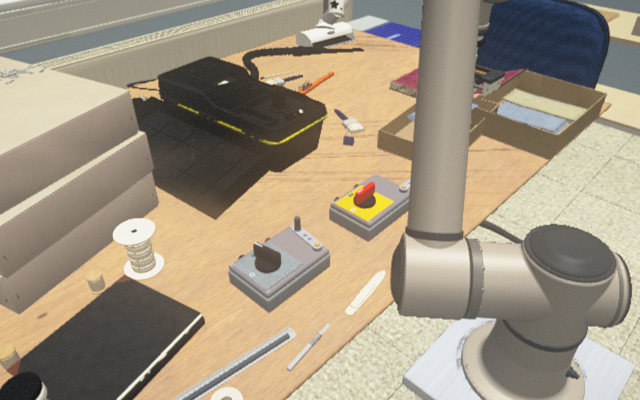

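The red handle points left to the ring at (442,163) and the hasp is straight out to the right, with its knob at (740,212). The grey isolator's handle is unchanged, still on. The arm is clear, so I'll hand the job in.

```bash
python3 -c "
from plant import bot
print(bot.close_job())"
```

```text
the job is handed in; nothing more can be done
None
```

The dust extractor is isolated and I've handed the job in. The last move ended at about 14 s of the 51 s allowed.

- **Red handle:** I gripped it and turned it anticlockwise to its stop. A close-up then put the bar at about 91.5°, against box edges at 90.4–91.1°. The final top view shows its white line pointing at the white off ring.
- **Hasp:** I then swung it out to the right until it stopped; pushing further raised the force to 13 N with no movement. I let go, and the top view shows it pointing straight out, clear of the box.
- **Grey isolator:** I didn't touch it, and its black handle is still on.
- **Arm:** it is raised well clear, with close to zero contact force. Every force reading I took was far below the limits.

My initial knob position looked 3–4 mm off in the wrist camera before I gripped it. It made no difference, because the jaws closed squarely on the knob. No final check failed.

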